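Fuse plugs onto their test stands

ROBOT

A 6-joint arm with a two-finger parallel gripper is mounted at the origin on the work surface. World frame = base frame: x ahead of the robot, y to its left, z up, the work surface at z = 0. Lengths are in m, angles in degrees, forces in N, time in s.
With the tool pointing down it reaches from about 0.325 to 0.9 m from the base axis. Payload 6.1 kg.
Tool frame: the origin (TCP) lies on the centre line of the jaws, within the pads' length; the fingertips stand 11 mm ahead of it and the grasp point (between the pads) lies 8 mm behind it; z points along the fingers, y is the line along which they close (so a half turn about z gives the same grasp; the last joint's range is limited). The gripper opens to 87 mm and grips with 3 to 60 N. Pads are 19 mm wide; open, the fingers measure 117 mm over their backs; the gripper's body (75 mm by 190 mm) begins 51 mm behind the grasp point.
Start: joints at [59.868, 12.628, 87.462, -0, 79.91, -7.225], TCP at [0.243, 0.576, 0.234] pointing down, gripper open.
Joint ranges: [-170.65, 170.65], [-52.31, 119.04], [5.05, 147.46], [-71.25, 251.25], [11.57, 151.72], [-153.62, 153.62]. Speed limits (degrees/s): [147.25, 147.25, 172.46, 180, 180, 180].

INTERFACE

Orientations are given as a 3x3 rotation matrix whose columns are the frame's x, y, z axes.
In Python, from bench import bot gives the robot as it stands.
- The arm moves only by the tool jog_arm, never from a script. Its argument "motion" is text: rows parted by semicolons, each of 7 numbers parted by spaces: the finger opening in cm, from 0 to 8.7, then the shift along the tool's x, y, z in cm, then the turn, a rotation vector about the tool's x, y, z in degrees. A call has 1 to 8 rows; each row is the pose to reach, as a shift and turn from the pose commanded when the call began, along the tool's axes at that moment; what a row does not reach only later rows make up. A row lasts 1/8 s, in which the tool goes at most 62.5 mm and 10.7 degrees, less where a joint would pass 70% of its speed; a pose out of reach is approached as far as the arm can. A call with a gripper value outside its range is refused whole. The fingers move at their own pace and stop on an object; the grip force is fixed at half the most. Time passes only in rows, so rows that repeat a pose let the fingers close. It gives the time, the measured TCP pose, the force, the opening and the grip force at its end, in the units of the state.
- bot.sense(): the state, without advancing time (a new reading comes with each control period).
- bot.grab_frame(name): name is "scene" or "top"; returns (picture, depth): 400x640x3 uint8, red, green, blue; 400x640 float32, m along the optical axis (not along the pixel's ray), 0 where there is no reading.
- bot.camera_info(name): a dict with "intrinsics" (3x3 intrinsics, pixels), "dist_coeffs" ([k1, k2, p1, p2, k3] as OpenCV has them; the pictures are not rectified), "rvec" (rotation vector, rad) and "tvec" (3), from world to camera coordinates, as OpenCV has them. Camera axes: x right, y down, z forward; pixel columns grow to the right and rows downward; lengths in m; the calibration is good to about 2 mm. A picture is of the moment at which its call begins. camera_info takes no time and is no camera call.
- bot.close_job(): hands the job in; it is judged then, once.
Trained networks look in the newest picture that a camera, given by its name, has taken for a name from the list of things; names that differ only in an ending like _2 or _b are one class to them, and where a whole thing is asked for, a point or a joint stands for the part that bears it (a point fixed in the world has none). Each returns a list of dicts, best first, with "confidence" (0 to 1); they miss things now and then, are a little off and sometimes report something else, mostly with a low value. They report only what shows in the picture. A call takes as long as a camera call.
- bot.recognise(label, camera): "location" ([x, y, z] in m, in the coordinates of the camera as it stood for that picture, good to about 4 mm: the middle of the surface that is visible of it).
- bot.trace(label, camera): "pixels" (400x640 bool, what is visible of it).
- bot.tip_of(label, camera): "location" ([x, y, z] in m, in the coordinates of the camera as it stood for that picture, good to about 4 mm: a listed point, or the origin of a listed thing).
The state is a dict: "clock": time; "joints": joint angles; "joint_vel": joint speeds; "joint_efforts": joint torques, N m; "tool_pos": TCP position; "tcp_rot": TCP orientation; "force": force on the tool from outside, world axes, zero at the start; "moment": the same for the moment, N m; "opening": opening from 0.0 (shut) to 1.0 (fully open); "gripper_force": force on a finger pad.
Only numpy, scipy, OpenCV 4.12 (cv2) and the standard library are available. Lean on these libraries where they do the work, as an engineer would, in place of code of your own. Each camera call takes 0.05 s, during which the arm holds its last target. There are 200 camera calls.

TASK

Three porcelain fuse plugs in the green tray are due for testing: stand each one upright on the test stand of its own colour, with its whole brass foot on the round steel contact plate, and let go. Set them down, do not drop them, and leave the black switch body and the two brass posts standing where they are in the tray.

Things in the scene. Friction and masses are not known exactly. Their poses are not given: they have to be found in the camera images.
- plug_red: The red fuse plug: white porcelain head, 36 mm diameter, from 18 to 46 mm above its underside, with a red disc (28 mm) on top and a red band around it; below the head a brass foot of 27 mm diameter, 18 mm high. 46.7 mm tall, about 60 g, round. Stands upright on the floor of the green tray, among the other parts, in any place there. Origin: centre of its underside; z is its axis, up.
- plug_blue: The blue fuse plug: white porcelain head, 36 mm diameter, from 18 to 46 mm above its underside, with a blue disc (28 mm) on top and a blue band around it; below the head a brass foot of 27 mm diameter, 18 mm high. 46.7 mm tall, about 60 g, round. Stands upright on the floor of the green tray, among the other parts, in any place there. Origin: centre of its underside; z is its axis, up.
- plug_yellow: The yellow fuse plug: white porcelain head, 36 mm diameter, from 18 to 46 mm above its underside, with a yellow disc (28 mm) on top and a yellow band around it; below the head a brass foot of 27 mm diameter, 18 mm high. 46.7 mm tall, about 60 g, round. Stands upright on the floor of the green tray, among the other parts, in any place there. Origin: centre of its underside; z is its axis, up.
- stand_red: The red fuse test stand: grey block, 90 x 90 mm, with a red top face (21.5 mm high) around a round bright steel contact plate of 50 mm diameter in its middle, whose flat top is 24 mm above the counter. Fixed to the counter on the robot's right (-y side). Two short brass terminals on its +x face. Origin: centre of its underside, on the counter, right under the middle of the plate; z up.
- stand_blue: The blue fuse test stand: grey block, 90 x 90 mm, with a blue top face (21.5 mm high) around a round bright steel contact plate of 50 mm diameter in its middle, whose flat top is 24 mm above the counter. Fixed to the counter on the robot's right (-y side). Two short brass terminals on its +x face. Origin: centre of its underside, on the counter, right under the middle of the plate; z up.
- stand_yellow: The yellow fuse test stand: grey block, 90 x 90 mm, with a yellow top face (21.5 mm high) around a round bright steel contact plate of 50 mm diameter in its middle, whose flat top is 24 mm above the counter. Fixed to the counter on the robot's right (-y side). Two short brass terminals on its +x face. Origin: centre of its underside, on the counter, right under the middle of the plate; z up.
- tray: Battered green parts tray, 230 (x) x 320 (y) mm, walls 3 mm thick, 25 mm high, inner floor 3 mm above the counter; fixed, on the robot's left (+y). Its tin lid lies folded back beyond the +x rim, to 345 mm from the origin. Six parts stand on the floor in two rows of three along y, centres about 95 mm apart (at least 75). Origin: centre of underside; x, y along its sides.
- switch: Black bakelite toggle switch body, 44 x 36 x 24 mm (60 mm long with its thin steel strap along x), toggle up to 42 mm high; in the tray, to be left there. Origin: centre of its underside; z up.
- post_a: Brass terminal post: round base 30 mm diameter and 8 mm high, knurled head 22 to 24 mm diameter, 44 mm tall, all brass; stands in the tray, to be left there. Its twin is alike. Origin: centre of its underside; z up.
- post_b: Brass terminal post: round base 30 mm diameter and 8 mm high, knurled head 22 to 24 mm diameter, 44 mm tall, all brass; stands in the tray, to be left there. Its twin is alike. Origin: centre of its underside; z up.

How it is judged (in metres and radians):
At the end, for the whole second after the job is handed in: Each fuse plug stands upright (within 0.1 rad), released and at rest on the contact plate of the stand of its own colour, its foot wholly on the plate (centre within 11.5 mm of the plate's centre); the switch body and both brass posts stand within 20 mm of where they were (horizontal distance between plug_red and stand_red below 0.0115 m and z of plug_red in the frame of stand_red between 0.021 and 0.028 m and angle between each of plug_red, plug_blue, plug_yellow's own z axis and vertical below 0.1 rad and linear speed of each of plug_red, plug_blue, plug_yellow below 0.02 m/s and angular speed of each of plug_red, plug_blue, plug_yellow below 0.3 rad/s and horizontal distance between plug_blue and stand_blue below 0.0115 m and z of plug_blue in the frame of stand_blue between 0.021 and 0.028 m and horizontal distance between plug_yellow and stand_yellow below 0.0115 m and z of plug_yellow in the frame of stand_yellow between 0.021 and 0.028 m and distance of each of switch, post_a, post_b from where it was at the start of the episode below 0.02 m and angle between each of switch, post_a, post_b's own z axis and vertical below 0.2 rad); the robot touches nothing.
It fails at once if the red plug is dropped: it falls free of the gripper by about 25 mm or more (faster than 0.7 m/s while nothing holds it) (linear speed of plug_red above 0.7 m/s and contact force between plug_red and the arm below 0.02 N and contact force between plug_red and the fingers below 0.02 N).
It fails at once if the blue plug is dropped: it falls free of the gripper by about 25 mm or more (faster than 0.7 m/s while nothing holds it) (linear speed of plug_blue above 0.7 m/s and contact force between plug_blue and the arm below 0.02 N and contact force between plug_blue and the fingers below 0.02 N).
It fails at once if the yellow plug is dropped: it falls free of the gripper by about 25 mm or more (faster than 0.7 m/s while nothing holds it) (linear speed of plug_yellow above 0.7 m/s and contact force between plug_yellow and the arm below 0.02 N and contact force between plug_yellow and the fingers below 0.02 N).
It fails at once if the switch body or a brass post is shifted by more than 20 mm or tipped over (distance of any of switch, post_a, post_b from where it was at the start of the episode above 0.02 m or angle between any of switch, post_a, post_b's own z axis and vertical above 0.5 rad).
It also fails if it takes over 77 s, if anything falls off the work surface, if the arm or the gripper's body presses on something with over 40 N, if the wrist force passes 120 N, or if a joint passes its speed limit or range.

## Working session

There is one attempt and no reset: what is moved stays moved. The work goes in short steps, Python scripts to look and compute and a tool call to move; the robot and the scene stay as the last step left them, time stands still between calls to the robot, and variables do not carry over. Pictures are saved under pics/ and viewed, at most 14 in all, crops included, and the job is handed in when it is done.

Besides the shell and the picture viewer there is one more tool, called after "Request:" as name(argument=value, ...), one argument or row to a line, values as JSON. jog_arm: Moves the arm, as the interface text tells. Its arguments: {"type":"object","properties":{"motion":{"type":"string"}},"required":["motion"]}

```bash
mkdir -p pics; cat > h.py <<'E'
from bench import bot
import numpy as np, cv2
def cam(n):
    c=bot.camera_info(n); R=cv2.Rodrigues(np.array(c["rvec"],float))[0]; return np.array(c["intrinsics"]),np.array(c["dist_coeffs"]),R,np.array(c["tvec"],float).ravel()
def world(n,p):
    K,d,R,t=cam(n); return R.T@(np.asarray(p)-t)
def pix2plane(n,uv,z):
    K,d,R,t=cam(n); q=cv2.undistortPoints(np.array([[uv]],float),K,d).ravel()
    r=R.T@np.array([q[0],q[1],1]); o=-R.T@t; return o+r*(z-o[2])/r[2]
def save(n,f):
    im,dp=bot.grab_frame(n); cv2.imwrite("pics/"+f,im[:,:,::-1]); return im,dp
E
python3 - <<'E'
from h import *
s=bot.sense(); print(s["clock"],s["tool_pos"],s["tcp_rot"])
for n in("top","scene"):
    save(n,n+"0.png"); print(n)
    for l in["plug_red","plug_blue","plug_yellow","stand_red","stand_blue","stand_yellow","switch","post_a"]:
        print(l,[(np.round(world(n,r["location"]),3),round(r["confidence"],2)) for r in bot.recognise(l,n)[:3]])
E
```

```text
0.0 [0.24295933 0.57518442 0.23242384] [[-9.21153700e-01  3.89197794e-01 -9.69090635e-04]
 [ 3.89198941e-01  9.21152079e-01 -1.74108200e-03]
 [ 2.15054580e-04 -1.98097318e-03 -9.99998015e-01]]
top
plug_red [(array([0.58 , 0.273, 0.05 ]), 0.5), (array([0.522, 0.062, 0.052]), 0.34)]
plug_blue [(array([0.579, 0.273, 0.045]), 0.61), (array([ 0.471, -0.152,  0.021]), 0.53)]
plug_yellow [(array([0.524, 0.062, 0.053]), 0.52)]
stand_red [(array([ 0.624, -0.132,  0.017]), 0.83), (array([0.606, 0.083, 0.045]), 0.53)]
stand_blue [(array([ 0.47 , -0.148,  0.025]), 0.56)]
stand_yellow [(array([ 0.556, -0.32 ,  0.021]), 0.64)]
switch [(array([0.51 , 0.159, 0.024]), 0.76)]
post_a [(array([0.604, 0.082, 0.044]), 0.75), (array([0.492, 0.251, 0.038]), 0.7)]
scene
plug_red [(array([0.614, 0.178, 0.044]), 0.7)]
plug_blue [(array([0.599, 0.279, 0.039]), 0.95)]
plug_yellow [(array([0.539, 0.066, 0.043]), 0.66)]
stand_red [(array([ 0.648, -0.129,  0.018]), 0.98)]
stand_blue [(array([ 0.488, -0.143,  0.024]), 0.83)]
stand_yellow [(array([ 0.579, -0.318,  0.025]), 0.83)]
switch [(array([0.522, 0.16 , 0.025]), 0.67)]
post_a [(array([0.62 , 0.087, 0.028]), 0.78), (array([0.494, 0.254, 0.028]), 0.61)]
```

View pics/top0.png

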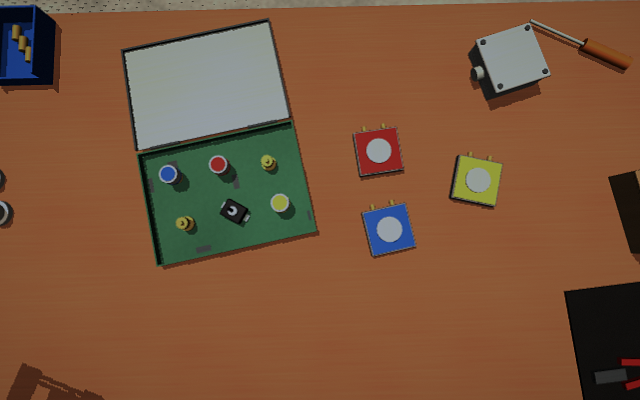

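View pics/scene0.png

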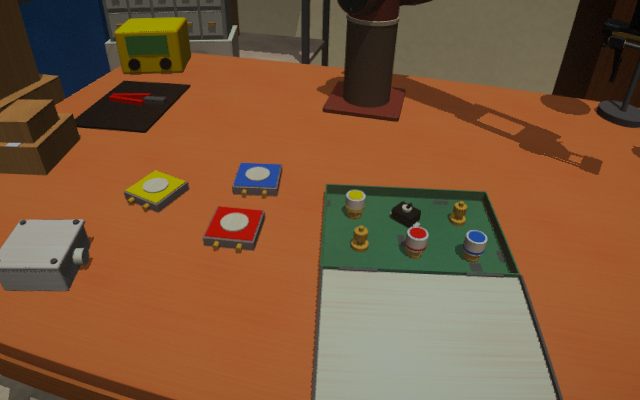

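Both views agree: in the top image the plugs are blue (168,174), red (218,164) and yellow (280,203), and the plates are red (378,151), blue (389,229) and yellow (478,180). Next I refine these from the disc and plate pixels.

```bash
cat > m.py <<'E'
from h import *
import sys
hue={"red":((0,6),(174,180)),"blue":((105,125),),"yellow":((22,35),)}
seed={"top":dict(p=dict(blue=(168,174),red=(218,164),yellow=(280,203)),s=dict(red=(378,151),blue=(389,229),yellow=(478,180))),
"scene":dict(p=dict(blue=(476,238),red=(418,233),yellow=(356,197)),s=dict(red=(235,222),blue=(258,174),yellow=(156,185)))}
def blob(m,uv):
    n,l,st,c=cv2.connectedComponentsWithStats(m.astype(np.uint8),connectivity=4)
    k=l[uv[1],uv[0]]
    if k==0: return None
    return c[k],st[k,4]
if __name__=="__main__":
  for n in("top","scene"):
    im,dp=bot.grab_frame(n); h=cv2.cvtColor(im,cv2.COLOR_RGB2HSV)
    for c in hue:
        cm=sum(((h[:,:,0]>=a)&(h[:,:,0]<=b)).astype(int) for a,b in hue[c])>0
        b=blob(cm&(h[:,:,1]>120)&(h[:,:,2]>60),seed[n]["p"][c]); 
        if b: print(n,"plug",c,np.round(b[0],1),b[1],np.round(pix2plane(n,b[0],.0497),4))
        b=blob((h[:,:,1]<70)&(h[:,:,2]>80),seed[n]["s"][c])
        if b: print(n,"plate",c,np.round(b[0],1),b[1],np.round(pix2plane(n,b[0],.024),4))
E
python3 m.py
```

```text
top plug red [217.4 163.7] 150 [0.6013 0.1821 0.0497]
top plate red [378.3 150.3] 485 [ 0.6261 -0.1334  0.024 ]
top plug blue [167.3 173.4] 154 [0.5845 0.2786 0.0497]
top plate blue [388.9 229. ] 500 [ 0.4686 -0.1484  0.024 ]
top plug yellow [279.1 202. ] 144 [0.5243 0.0638 0.0497]
top plate yellow [477.7 179.7] 487 [ 0.5623 -0.3286  0.024 ]
scene plug red [417.5 232.5] 133 [0.6002 0.1824 0.0497]
scene plate red [234.  221.7] 386 [ 0.6268 -0.1337  0.024 ]
scene plug blue [476.4 236.2] 137 [0.5834 0.2793 0.0497]
scene plate blue [257.3 173.5] 275 [ 0.4688 -0.1486  0.024 ]
scene plug yellow [355.5 194.6] 97 [0.5223 0.0633 0.0497]
scene plate yellow [155.1 184.7] 277 [ 0.5621 -0.33    0.024 ]
```

```bash
cat > g.py <<'E'
from h import *
import sys
P=dict(pr=(.6008,.1822),pb=(.584,.279),py=(.5235,.0636),sr=(.6265,-.1335),sb=(.4687,-.1485),sy=(.5622,-.3293))
s=bot.sense(); R=np.array(s["tcp_rot"]); p=np.array(s["tool_pos"])
print(round(s["clock"],2),p.round(4),s["opening"],np.round(s["force"],1),s["gripper_force"],np.round(s["joints"],0))
for a in sys.argv[1:]:
    k,z=a.split(","); print(a,(R.T@(np.array([*P[k],float(z)])-p)*100).round(2))
E
python3 g.py pb,.13 pb,.032
```

```text
1.0 [0.2433 0.5757 0.2335] 0.9980567900897972 [-0.   0.3 -0.3] 0.0 [60. 13. 87. -0. 80. -7.]
pb,.13 [-42.93 -14.07  10.35]
pb,.032 [-42.93 -14.07  20.15]
```

Request:
jog_arm(
  motion="5.8 -6 -2 0.5 0 0 0;5.8 -12 -4 2 0 0 0;5.8 -18 -6 4 0 0 0;5.8 -24 -8 6 0 0 0;5.8 -30 -10 8 0 0 0;5.8 -36 -12 9 0 0 0;5.8 -41 -13.5 10.3 0 0 0;5.8 -42.9 -14.1 10.3 0 0 0",
)

```text
clock: 2.0
tool_pos: [0.585, 0.276, 0.1292]
tcp_rot: [[-0.92, 0.392, -0.002], [0.392, 0.92, -0.001], [0.001, -0.001, -1.0]]
force: [-0.9, 0.5, -0.0]
opening: 0.664
gripper_force: 0.0
```

```bash
python3 g.py pb,.13 pb,.032
```

```text
2.0 [0.585  0.276  0.1292] 0.6643989971571821 [-0.9  0.5 -0. ] 0.0 [ 18.  21.  89.  -0.  70. -49.]
pb,.13 [ 0.21  0.24 -0.08]
pb,.032 [0.2  0.25 9.72]
```

Request:
jog_arm(
  motion="5.8 0.2 0.2 4 0 0 0;5.8 0.2 0.2 8 0 0 0;5.8 0.2 0.2 9.7 0 0 0;5.8 0.2 0.2 9.7 0 0 0;3 0.2 0.2 9.7 0 0 0;3 0.2 0.2 9.7 0 0 0;3 0.2 0.2 9.7 0 0 0;3 0.2 0.2 9.7 0 0 0",
)

```text
clock: 3.0
tool_pos: [0.5832, 0.2817, 0.0347]
tcp_rot: [[-0.921, 0.389, 0.002], [0.389, 0.921, 0.0], [-0.001, 0.001, -1.0]]
force: [-1.0, -0.7, 5.5]
opening: 0.394
gripper_force: 30.0
```

```bash
python3 g.py pb,.13 sb,.13 sb,.054
```

```text
3.0 [0.5832 0.2817 0.0347] 0.3937519301024413 [-1.  -0.7  5.5] 29.999334532767534 [ 19.  27.  92.  -0.  61. -48.]
pb,.13 [-0.19 -0.2  -9.53]
sb,.13 [ -6.21 -44.07  -9.56]
sb,.054 [ -6.2  -44.08  -1.96]
```

Request:
jog_arm(
  motion="3 0 0 -4 0 0 0;3 0 0 -8 0 0 0;3 0 0 -9.5 0 0 0;3 0 0 -9.5 0 0 0",
)

```text
clock: 3.5
tool_pos: [0.5831, 0.2817, 0.1293]
tcp_rot: [[-0.921, 0.389, 0.002], [0.389, 0.921, 0.001], [-0.001, 0.001, -1.0]]
force: [-0.6, 0.4, -0.8]
opening: 0.39
gripper_force: 30.0
```

```bash
python3 g.py sb,.11; python3 -c "
from h import *
im,d=save('scene','a.png'); cv2.imwrite('pics/a1.png',cv2.resize(im[130:290,330:530,::-1],None,fx=3,fy=3))"
```

```text
3.5 [0.5831 0.2817 0.1293] 0.3901341927574258 [-0.6  0.4 -0.8] 29.99932758975774 [ 19.  21.  89.   0.  70. -48.]
sb,.11 [ -6.21 -44.08   1.88]
```

View pics/a1.png

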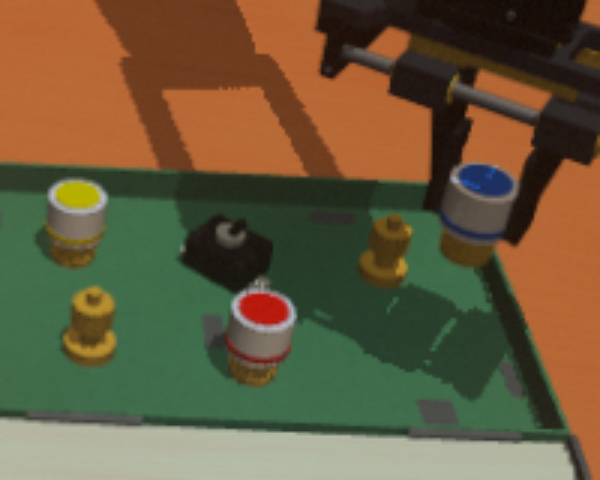

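The blue plug hangs between the fingers, roughly upright, at about (480,210) in the crop. The other parts are undisturbed. I'm carrying it over now.

Request:
jog_arm(
  motion="3 -1 -6 0 0 0 0;3 -2 -12 0 0 0 0;3 -3 -18 0 0 0 0;3 -4 -24 0 0 0 0;3 -4.5 -30 0.5 0 0 0;3 -5 -36 1 0 0 0;3 -5.8 -41.5 1.7 0 0 0;3 -6.0 -44.1 1.9 0 0 0",
)

```text
clock: 4.55
tool_pos: [0.4635, -0.1498, 0.1069]
tcp_rot: [[-0.92, 0.392, -0.004], [0.392, 0.92, 0.002], [0.004, -0.0, -1.0]]
force: [0.1, -0.2, -0.5]
opening: 0.391
gripper_force: 30.0
```

Request:
jog_arm(
  motion="3 0 0 2 0 0 0;3 0 0 3 0 0 0;3 0 0 3 0 0 0",
)

```text
clock: 4.92
tool_pos: [0.4646, -0.147, 0.0775]
tcp_rot: [[-0.921, 0.389, -0.004], [0.389, 0.921, 0.002], [0.004, 0.0, -1.0]]
force: [0.2, 0.3, -0.3]
opening: 0.392
gripper_force: 30.0
```

```bash
python3 g.py sb,.0557; python3 -c "
from h import *
im,d=save('scene','b.png'); cv2.imwrite('pics/b1.png',cv2.resize(im[80:240,160:360,::-1],None,fx=3,fy=3))"
```

```text
4.92 [ 0.4646 -0.147   0.0775] 0.39237364897092064 [ 0.2  0.3 -0.3] 29.99942561611533 [-27.   4. 115.   0.  61. -94.]
sb,.0557 [-0.45  0.02  2.18]
```

View pics/b1.png

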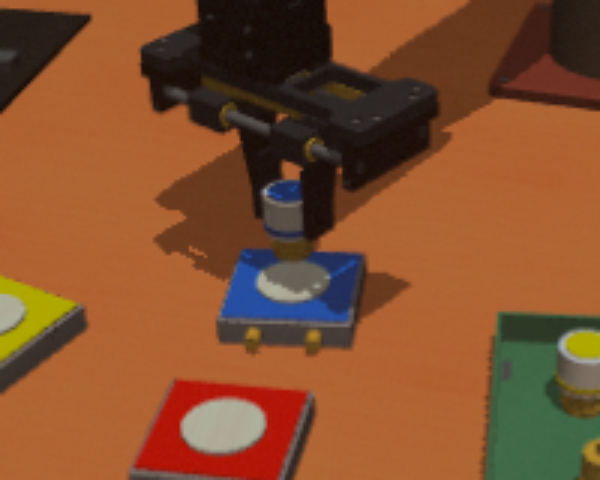

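The plug hangs over the blue plate, at about (290,215) in the crop. I'm lowering it.

Request:
jog_arm(
  motion="3 -0.3 0 1.2 0 0 0;3 -0.3 0 1.9 0 0 0;3 -0.3 0 2.1 0 0 0;3 -0.3 0 2.1 0 0 0",
)

```text
clock: 5.48
tool_pos: [0.4688, -0.1492, 0.0584]
tcp_rot: [[-0.921, 0.389, -0.0], [0.389, 0.921, 0.0], [0.0, 0.0, -1.0]]
force: [-0.1, 0.5, -1.0]
opening: 0.397
gripper_force: 30.0
```

```bash
python3 g.py sb,.0557
```

```text
5.47 [ 0.4688 -0.1492  0.0584] 0.39670192408180477 [-0.1  0.5 -1. ] 29.999331473372877 [-27.   6. 115.   0.  59. -94.]
sb,.0557 [0.04 0.06 0.27]
```

Request:
jog_arm(
  motion="3 0.15 0 0.1 0 0 0;3 0.2 0 0.2 0 0 0;3 0.2 0 0.2 0 0 0",
)

```text
clock: 5.85
tool_pos: [0.467, -0.1485, 0.0566]
tcp_rot: [[-0.921, 0.389, 0.0], [0.389, 0.921, -0.0], [-0.0, -0.0, -1.0]]
force: [1.0, -1.2, -0.4]
opening: 0.395
gripper_force: 30.0
```

Request:
jog_arm(
  motion="3 0 0 0.1 0 0 0;3 0 0 0.15 0 0 0;3 0 0 0.15 0 0 0",
)

```text
clock: 6.22
tool_pos: [0.4673, -0.1486, 0.0558]
tcp_rot: [[-0.921, 0.389, 0.0], [0.389, 0.921, -0.0], [-0.0, -0.0, -1.0]]
force: [-2.3, 1.0, 5.6]
opening: 0.396
gripper_force: 30.0
```

Contact at 5.6 N. I'm releasing and lifting.

Request:
jog_arm(
  motion="5.8 0 0 0 0 0 0;5.8 0 0 0 0 0 0;5.8 0 0 0 0 0 0;5.8 0 0 0 0 0 0;5.8 0 0 -3 0 0 0;5.8 0 0 -8 0 0 0;5.8 0 0 -8 0 0 0;5.8 0 0 -8 0 0 0",
)

```text
clock: 7.22
tool_pos: [0.4669, -0.1484, 0.1348]
tcp_rot: [[-0.921, 0.389, 0.0], [0.389, 0.921, -0.0], [-0.0, -0.0, -1.0]]
force: [0.2, 0.2, -0.2]
opening: 0.669
gripper_force: 0.0
```

```bash
python3 g.py py,.13; python3 -c "
from h import *
im,d=save('scene','c.png'); cv2.imwrite('pics/c1.png',cv2.resize(im[80:240,160:360,::-1],None,fx=3,fy=3))"
```

```text
7.22 [ 0.4669 -0.1484  0.1348] 0.668813272360062 [ 0.2  0.2 -0.2] 0.0 [-27.  -0. 113.   0.  68. -94.]
py,.13 [ 3.04 21.73  0.48]
```

View pics/c1.png

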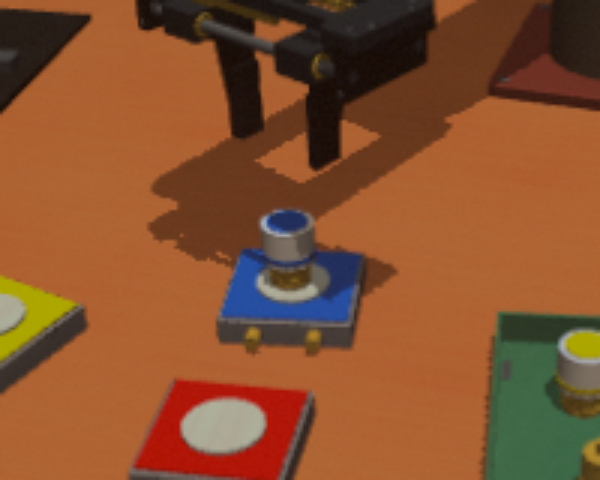

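The blue plug stands upright on its plate at about (288,250) in the crop. Yellow is next.

Request:
jog_arm(
  motion="5.8 0.8 5.5 0 0 0 0;5.8 1.6 11 0.2 0 0 0;5.8 2.4 16.5 0.4 0 0 0;5.8 3 21 0.5 0 0 0;5.8 3 21.7 0.5 0 0 0;5.8 3 21.7 0.5 0 0 0;5.8 3 21.7 0.5 0 0 0",
)

```text
clock: 8.15
tool_pos: [0.5233, 0.0619, 0.1294]
tcp_rot: [[-0.921, 0.39, -0.001], [0.39, 0.921, -0.0], [0.001, -0.001, -1.0]]
force: [0.5, -0.6, -0.5]
opening: 0.663
gripper_force: 0.0
```

```bash
python3 g.py py,.034; python3 - <<'E'
from m import *
for n in ("top","scene"):
    im,dp=bot.grab_frame(n); h=cv2.cvtColor(im,cv2.COLOR_RGB2HSV); K,d,R,t=cam(n)
    cm=(abs(h[:,:,0].astype(int)-115)<=10)&(h[:,:,1]>120)&(h[:,:,2]>60)
    uv=cv2.projectPoints(np.array([[.4687,-.1485,.0707]]),cv2.Rodrigues(R)[0],t,K,d)[0].ravel()
    b=blob(cm,tuple(uv.round().astype(int))); print(n,b,b and pix2plane(n,b[0],.0707))
E
```

```text
8.15 [0.5233 0.0619 0.1294] 0.6631154008350642 [ 0.5 -0.6 -0.5] 0.0 [ -2.   5. 108.  -0.  67. -69.]
py,.034 [0.04 0.17 9.54]
top (array([393.87719298, 228.05263158]), np.int32(171)) [ 0.46938001 -0.14952336  0.0707    ]
scene (array([255.21333333, 153.21333333]), np.int32(75)) [ 0.46704768 -0.15097829  0.0707    ]
```

Request:
jog_arm(
  motion="5.8 0 0.2 4 0 0 0;5.8 0 0.2 8 0 0 0;5.8 0 0.2 9.5 0 0 0;5.8 0 0.2 9.5 0 0 0;3 0 0.2 9.5 0 0 0;3 0 0.2 9.5 0 0 0;3 0 0.2 9.5 0 0 0;3 0 0.2 9.5 0 0 0",
)

```text
clock: 9.25
tool_pos: [0.5254, 0.0649, 0.036]
tcp_rot: [[-0.921, 0.389, 0.002], [0.389, 0.921, -0.0], [-0.002, 0.0, -1.0]]
force: [-1.1, 0.2, 5.1]
opening: 0.39
gripper_force: 30.0
```

```bash
python3 g.py py,.034 sy,.13
```

```text
9.25 [0.5254 0.0649 0.036 ] 0.3902982572103085 [-1.1  0.2  5.1] 29.999851011671126 [ -1.  13. 110.  -0.  57. -69.]
py,.034 [ 0.12 -0.19  0.2 ]
sy,.13 [-18.74 -34.88  -9.39]
```

Request:
jog_arm(
  motion="3 0 0 -5 0 0 0;3 0 0 -9.4 0 0 0;3 -2.7 -5 -9.4 0 0 0;3 -5.4 -10 -9.4 0 0 0;3 -8.1 -15 -9.4 0 0 0;3 -10.8 -20 -9.4 0 0 0;3 -13.5 -25 -9.4 0 0 0;3 -15.1 -28 -9.4 0 0 0",
)

```text
clock: 10.25
tool_pos: [0.5545, -0.2545, 0.129]
tcp_rot: [[-0.92, 0.391, 0.0], [0.391, 0.92, -0.0], [-0.0, -0.0, -1.0]]
force: [-0.0, 0.5, -0.3]
opening: 0.392
gripper_force: 30.0
```

```bash
python3 g.py sy,.08
```

```text
10.25 [ 0.5545 -0.2545  0.129 ] 0.3920622115148736 [-0.   0.5 -0.3] 30.000182488001883 [-32.  16.  95.  -0.  69. -99.]
sy,.08 [-3.63 -6.58  4.9 ]
```

Request:
jog_arm(
  motion="3 -2 -4 0 0 0 0;3 -3.8 -6.9 2 0 0 0;3 -3.8 -6.9 4.9 0 0 0;3 -3.8 -6.9 6.5 0 0 0;3 -3.8 -6.9 6.8 0 0 0;3 -3.8 -6.9 6.8 0 0 0;3 -3.8 -6.9 6.8 0 0 0",
)

```text
clock: 11.12
tool_pos: [0.5639, -0.3303, 0.0626]
tcp_rot: [[-0.921, 0.389, 0.002], [0.389, 0.921, -0.001], [-0.002, -0.001, -1.0]]
force: [0.6, -0.0, -0.3]
opening: 0.394
gripper_force: 30.0
```

```bash
python3 g.py sy,.057
```

```text
11.12 [ 0.5639 -0.3303  0.0626] 0.3940385747544768 [ 0.6 -0.  -0.3] 29.999712905846536 [ -37.   26.   90.    0.   64. -104.]
sy,.057 [0.19 0.03 0.56]
```

Request:
jog_arm(
  motion="3 0.1 0 0.3 0 0 0;3 0.1 0 0.5 0 0 0;3 0.1 0 0.6 0 0 0;3 0.1 0 0.6 0 0 0",
)

```text
clock: 11.62
tool_pos: [0.5624, -0.3299, 0.057]
tcp_rot: [[-0.921, 0.389, 0.001], [0.389, 0.921, -0.0], [-0.001, -0.0, -1.0]]
force: [-4.2, 2.6, 9.4]
opening: 0.394
gripper_force: 30.0
```

Contact at 9.4 N. I'm releasing and lifting.

Request:
jog_arm(
  motion="5.8 0 0 0 0 0 0;5.8 0 0 0 0 0 0;5.8 0 0 0 0 0 0;5.8 0 0 0 0 0 0;5.8 0 0 -3 0 0 0;5.8 0 0 -8 0 0 0;5.8 0 0 -8 0 0 0;5.8 0 0 -8 0 0 0",
)

```text
clock: 12.62
tool_pos: [0.5618, -0.3296, 0.1348]
tcp_rot: [[-0.921, 0.389, -0.0], [0.389, 0.921, 0.0], [0.0, 0.0, -1.0]]
force: [0.3, -0.4, -0.7]
opening: 0.668
gripper_force: 0.0
```

```bash
python3 g.py pr,.13; python3 -c "
from h import *
im,d=save('scene','d.png'); cv2.imwrite('pics/d1.png',cv2.resize(im[80:280,80:340,::-1],None,fx=3,fy=3))"
```

```text
12.62 [ 0.5618 -0.3296  0.1348] 0.6678346978791367 [ 0.3 -0.4 -0.7] 0.0 [ -37.   21.   88.   -0.   71. -104.]
pr,.13 [16.33 48.66  0.48]
```

View pics/d1.png

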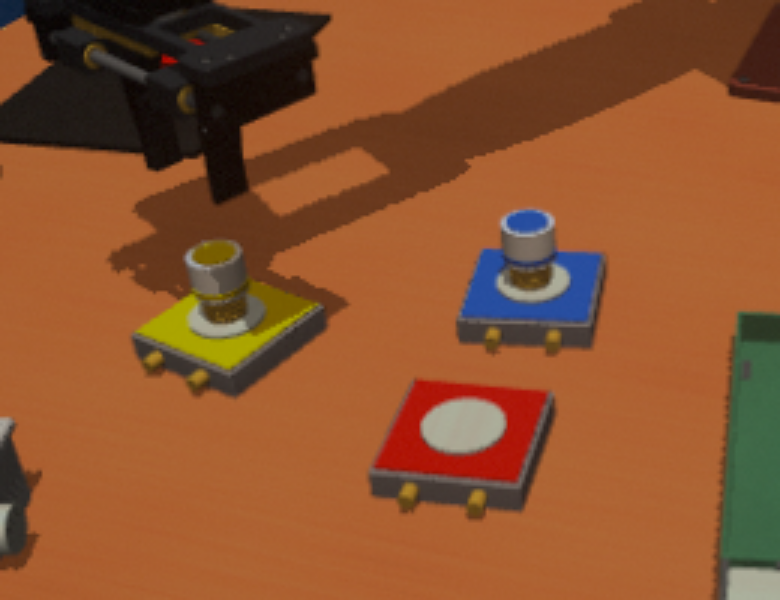

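The yellow plug at (218,285) and the blue plug at (528,250) in the crop both stand upright and centred on their plates. Red is next.

Request:
jog_arm(
  motion="5.8 1.9 5.5 0 0 0 0;5.8 3.8 11 0 0 0 0;5.8 5.6 16.5 0 0 0 0;5.8 7.4 22 0 0 0 0;5.8 9.2 27.5 0 0 0 0;5.8 11 33 0 0 0 0;5.8 12.8 38.5 0 0 0 0;5.8 14.6 44 0 0 0 0",
)

```text
clock: 13.68
tool_pos: [0.5974, 0.1341, 0.1329]
tcp_rot: [[-0.921, 0.389, -0.003], [0.389, 0.921, -0.0], [0.003, -0.002, -1.0]]
force: [0.2, -0.5, -0.1]
opening: 0.666
gripper_force: 0.0
```

Request:
jog_arm(
  motion="5.8 1.7 4.7 0.5 0 0 0;5.8 1.7 4.7 0.5 0 0 0;5.8 1.7 4.7 0.5 0 0 0",
)

```text
clock: 14.05
tool_pos: [0.6003, 0.1819, 0.1283]
tcp_rot: [[-0.921, 0.389, -0.003], [0.389, 0.921, -0.001], [0.002, -0.002, -1.0]]
force: [-0.6, 0.4, 0.9]
opening: 0.669
gripper_force: 0.0
```

```bash
python3 g.py pr,.034
```

```text
14.05 [0.6003 0.1819 0.1283] 0.6686603109679802 [-0.6  0.4  0.9] 0.0 [ 10.  18.  92.  -0.  70. -57.]
pr,.034 [-0.06  0.07  9.43]
```

Request:
jog_arm(
  motion="5.8 0 0 4 0 0 0;5.8 0 0 8 0 0 0;5.8 0 0 9.4 0 0 0;5.8 0 0 9.4 0 0 0;3 0 0 9.4 0 0 0;3 0 0 9.4 0 0 0;3 0 0 9.4 0 0 0;3 0 0 9.4 0 0 0",
)

```text
clock: 15.05
tool_pos: [0.6021, 0.1825, 0.0371]
tcp_rot: [[-0.921, 0.389, 0.002], [0.389, 0.921, 0.0], [-0.001, 0.001, -1.0]]
force: [-0.8, -0.9, 4.6]
opening: 0.392
gripper_force: 30.0
```

```bash
python3 g.py pr,.034 sr,.13
```

```text
15.05 [0.6021 0.1825 0.0371] 0.3915702308990859 [-0.8 -0.9  4.6] 29.99874664004892 [ 10.  25.  95.  -0.  60. -57.]
pr,.034 [ 0.11 -0.08  0.31]
sr,.13 [-14.56 -28.15  -9.29]
```

Request:
jog_arm(
  motion="3 0 0 -5 0 0 0;3 0 0 -9.3 0 0 0;3 -2.7 -5 -9.3 0 0 0;3 -5.4 -10 -9.3 0 0 0;3 -8.1 -15 -9.3 0 0 0;3 -10.8 -20 -9.3 0 0 0;3 -13.2 -25 -9.3 0 0 0;3 -14.6 -28 -9.3 0 0 0",
)

```text
clock: 16.05
tool_pos: [0.6266, -0.1352, 0.129]
tcp_rot: [[-0.92, 0.391, 0.0], [0.391, 0.92, -0.0], [-0.0, -0.0, -1.0]]
force: [0.1, 0.5, -0.6]
opening: 0.397
gripper_force: 30.0
```

Request:
jog_arm(
  motion="3 -0.1 -0.1 0 0 0 0;3 -0.1 -0.1 4 0 0 0;3 -0.1 -0.1 6 0 0 0;3 -0.1 -0.1 6.8 0 0 0;3 -0.1 -0.1 6.8 0 0 0;3 -0.1 -0.1 6.8 0 0 0",
)

```text
clock: 16.8
tool_pos: [0.6284, -0.1338, 0.0624]
tcp_rot: [[-0.921, 0.389, 0.002], [0.389, 0.921, -0.001], [-0.002, 0.0, -1.0]]
force: [0.6, 0.6, -0.1]
opening: 0.394
gripper_force: 30.0
```

```bash
python3 g.py sr,.058
```

```text
16.8 [ 0.6284 -0.1338  0.0624] 0.39366572372133285 [ 0.6  0.6 -0.1] 29.998918776400387 [-19.  24.  92.  -0.  63. -86.]
sr,.058 [ 0.19 -0.05  0.44]
```

Request:
jog_arm(
  motion="3 0.1 0 0.2 0 0 0;3 0.1 0 0.4 0 0 0;3 0.1 0 0.45 0 0 0;3 0.1 0 0.45 0 0 0",
)

```text
clock: 17.3
tool_pos: [0.6271, -0.1336, 0.0582]
tcp_rot: [[-0.921, 0.389, 0.001], [0.389, 0.921, -0.0], [-0.001, 0.0, -1.0]]
force: [-3.1, 0.9, 7.2]
opening: 0.396
gripper_force: 30.0
```

Request:
jog_arm(
  motion="5.8 0 0 0 0 0 0;5.8 0 0 0 0 0 0;5.8 0 0 0 0 0 0;5.8 0 0 0 0 0 0;5.8 0 0 -4 0 0 0;5.8 0 0 -9 0 0 0;5.8 0 0 -14 0 0 0;5.8 0 0 -14 0 0 0",
)

```text
clock: 18.3
tool_pos: [0.6297, -0.1344, 0.2028]
tcp_rot: [[-0.921, 0.389, 0.01], [0.389, 0.921, -0.003], [-0.01, 0.001, -1.0]]
force: [0.2, 0.3, 0.0]
opening: 0.666
gripper_force: 0.0
```

```bash
python3 - <<'E'
from m import *
P=dict(red=(.6265,-.1335),blue=(.4687,-.1485),yellow=(.5622,-.3293))
for n in ("top","scene"):
    im,dp=save(n,"e_%s.png"%n); h=cv2.cvtColor(im,cv2.COLOR_RGB2HSV); K,d,R,t=cam(n)
    for c in P:
        cm=sum(((h[:,:,0]>=a)&(h[:,:,0]<=b)).astype(int) for a,b in hue[c])>0
        uv=cv2.projectPoints(np.array([[*P[c],.0707]]),cv2.Rodrigues(R)[0],t,K,d)[0].ravel()
        b=blob(cm&(h[:,:,1]>120)&(h[:,:,2]>60),tuple(uv.round().astype(int)))
        print(n,c,b and (b[1],(pix2plane(n,b[0],.0707)[:2]-P[c]).round(4)))
im=cv2.imread("pics/e_scene.png"); cv2.imwrite("pics/e1.png",cv2.resize(im[100:300,100:520],(798,380)))
E
```

```text
top red (np.int32(61269), array([-0.2231, -0.1057]))
top blue None
top yellow None
scene red (np.int32(122), array([-0.0013, -0.001 ]))
scene blue (np.int32(71), array([-0.0012, -0.002 ]))
scene yellow (np.int32(89), array([-0.0034, -0.0025]))
```

View pics/e1.png

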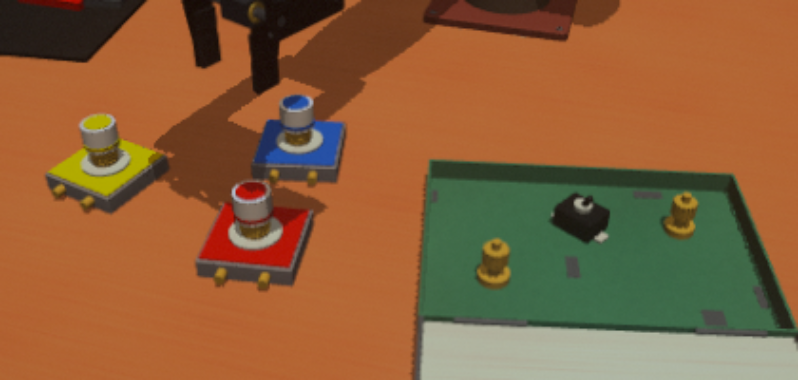

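All three plugs stand upright within about 4 mm of their plate centres, at yellow (101,145), blue (297,120) and red (252,210). The switch and posts haven't moved, so I'm handing in.

```bash
python3 -c "
from bench import bot
print(bot.close_job())"
```

```text
the job is handed in; nothing more can be done
None
```

I stood all three plugs upright on the stands of their own colours, about 4 mm or less off centre by the scene camera, with the switch and both posts unmoved; I handed the job in at about 18 s, and no verdict came back.

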